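# Open the rocker gate for the counters

## Task

Push the pocket steel tape aside along the lid so that it no longer stands under the press pad, without lifting it or knocking it over. Then press the pad down with the fingertips to lift the gate, keep it down until both wooden counters have rolled into the catch tray, and let the pad come up again so that the gate is shut. Do not touch the counters, and leave the other things where they are.

Things in the scene. Friction and masses are not known exactly. Their poses are not given: they have to be found in the camera images.
- dispenser: Gate dispenser, fixed to the grey lid. Lengths in mm. Origin: underside of its base, on the lid's top (12 above the table); z up. x runs along the rocker beam: pad at x -90, pivot at 0 (height 62), gate at +75. y runs down the white chute at x +75: top end y -110, gate y 0, catch tray y 43..112. Base x -30..115, y -125..125. All is under 75 high (gate end 105 with the pad down).
- rocker (a joint): Tilt of the rocker, rad. 0: level, gate shut (a spring holds it so); 0.38: pad fully down on its stop, gate open. Counters pass from about 0.27 and need a second or two to roll out. The push on the pad is about 2.5 N at the start, 5 N at the bottom; it springs back when let go. Stops at about 0.08 while the steel tape is under the pad.
- pad_top (a point): Centre of the upper face of the press pad: flat, 40 (along the beam) x 36 x 6 mm, at the beam's free end. 65 above the lid when level; the pad spans dispenser x -110..-70, y -18..18, underside 59 above the lid. At full travel its centre is 33 lower, its outer edge 41 lower. Only open lid lies below it. (Its collider is called rocker_c2.)
- gate_edge (a point): Middle of the gate's lower edge, 33 mm above the lid when shut, about 63 when fully open.
- tray_floor (a point): Centre of the open catch tray's floor, 5 mm above the lid; inside 60 (x) by 69 (y) mm, walls about 30 high.
- steel_tape: Pocket steel tape, steel case with a belt clip on its outer end, 60 long (its x) x 36 wide x 52 mm high, about 150 g, standing loose on the lid. Origin: centre of its underside. At the start in line with the beam, its +x end about 12 under the pad's outer edge, the rest beyond it. Clear when shifted about 45 along the dispenser's y; the lid is free 70 to either side there.
- counter_a: Smooth wooden counter, a disc of 30 mm diameter, 12 mm thick, 10 g, standing on edge in the chute (front, nearest the gate). Origin at its centre; its x is the disc's axis.
- counter_b: Smooth wooden counter, a disc of 30 mm diameter, 12 mm thick, 10 g, standing on edge in the chute (behind the first). Origin at its centre; its x is the disc's axis.
- pencil: Bystander: yellow mechanical pencil, 140 long, 9 thick, lying. Origin: centre of its underside. Sizes in mm.
- compass_box: Bystander: white plastic compass box with clasp, 150 x 45 x 20, lying closed. Origin: centre of its underside. Sizes in mm.
- eraser: Bystander: white block eraser in a card sleeve, 45 x 20 x 12. Origin: centre of its underside. Sizes in mm.
- sharpener: Bystander: small metal sharpener, 25 x 15 x 11. Origin: centre of its underside. Sizes in mm.
- mug: Bystander: white mug, radius 40, 90 high, handle towards its +y. Origin: centre of its underside. Sizes in mm.
- masking_tape: Bystander: roll of masking tape lying flat, outer radius 45, 24 high. Origin: centre of its underside. Sizes in mm.
- glue: Bystander: white glue bottle, radius 16, 85 high, standing. Origin: centre of its underside. Sizes in mm.
Not all that is in view belongs to the job. What is meant by the steel_tape is not green or red, and is the smaller of those in its own colour.

How it is judged:
On the way:
1. with the steel tape pushed aside, the fingers press the pad down and the gate is lifted (value of joint rocker above 0.25 rad and contact force between the fingers and rocker_c2 above 0.5 N), for 0.2 s.
At the end, for the whole second after the job is handed in: Both counters lie at rest inside the catch tray (centres within its walls and below 34 mm above the lid), the rocker is back within 0.03 rad of level (gate shut), and the steel tape stands upright (within 0.15 rad) and at rest on the lid, at least 15 mm from where it was (x of counter_a in the frame of dispenser between 0.043 and 0.107 m and y of counter_a in the frame of dispenser between 0.045 and 0.114 m and z of each of counter_a, counter_b in the frame of dispenser below 0.034 m and linear speed of each of counter_a, counter_b below 0.03 m/s and x of counter_b in the frame of dispenser between 0.043 and 0.107 m and y of counter_b in the frame of dispenser between 0.045 and 0.114 m and value of joint rocker below 0.03 rad and distance of steel_tape from where it was at the start of the episode above 0.015 m and angle between steel_tape's own z axis and vertical below 0.15 rad and z of steel_tape in the frame of dispenser between -0.005 and 0.008 m and linear speed of steel_tape below 0.02 m/s); the robot touches nothing.
It fails at once if a counter is touched by the robot (contact force between any of the fingers, the arm and counter_a above 0.3 N or contact force between any of the fingers, the arm and counter_b above 0.3 N).
It fails at once if a counter is lifted above the chute (z of any of counter_a, counter_b in the frame of dispenser above 0.075 m).
It fails at once if the steel tape is lifted, knocked over or leaves the lid (z of steel_tape in the frame of dispenser above 0.015 m or z of steel_tape in the frame of dispenser below -0.008 m or angle between steel_tape's own z axis and vertical above 0.6 rad).
It fails at once if a bystander is moved by more than 20 mm (distance of any of pencil, compass_box, eraser, sharpener, mug, masking_tape, glue from where it was at the start of the episode above 0.02 m).
It also fails if it takes over 48 s, if anything falls off the work surface, if the arm or the gripper's body presses on something with over 40 N, if the wrist force passes 120 N, or if a joint passes its speed limit or range.

## Robot

A 6-joint arm with a two-finger parallel gripper is mounted at the origin on the work surface. World frame = base frame: x ahead of the robot, y to its left, z up, the work surface at z = 0. Lengths are in m, angles in rad, forces in N, time in s.
With the tool pointing down it reaches from about 0.375 to 0.9 m from the base axis. Payload 3.1 kg.
Tool frame: the origin (TCP) lies midway between the tips of the shut fingers; the grasp point (between the pads) lies 19 mm behind it (pinch_z is the distance from the TCP to the grasp point, in m); z points along the fingers, y is the line along which they close (so a half turn about z gives the same grasp; the last joint's range is limited). The gripper opens to 85 mm and grips with 20 to 120 N. Pads are 22 mm wide; open, the fingers measure 114 mm over their backs; the gripper's body (76 mm by 85 mm) begins 54 mm behind the grasp point. The pads swing forward as they close: fully open they stand 13 mm farther back than shut.
Start: joints at [1.117, 0.527, 1.433, -0, 1.181, -0.178], TCP at [0.17, 0.601, 0.231] pointing down, gripper open.
Joint ranges: [-3.08, 3.08], [-0.75, 2.2], [0.22, 2.44], [-1.43, 4.57], [0, 2.65], [-2.85, 2.85]. Speed limits (rad/s): [2.79, 2.79, 3.14, 3.14, 3.14, 3.14].

## Interface

Orientations are given as a unit quaternion [x, y, z, w].
In Python, from station import sense, snapshot, camera_params, sign_off, pinch_z gives the robot as it stands. The module is installed in compiled form; this text tells all that it offers.
- The arm moves only by the shell command python3 -m handwheel 'ROWS' [FORCE]. ROWS is JSON, a list that holds one entry, the list of rows, each a list of 7 numbers: the turn, a rotation vector about the tool's x, y, z in degrees, then the shift along the tool's x, y, z in m, then the opening, from 0 (shut) to 1 (fully open). A call has 1 to 20 rows; each row shifts and turns the commanded pose from where the row before left it, along the tool's axes as they then stand; what a row does not reach is not made up. A row lasts 1/8 s, in which the tool goes at most 62.5 mm and 10.7 degrees, less where a joint would pass 70% of its speed; a pose out of reach is approached as far as the arm can. A call with a gripper value outside its range is refused whole. The fingers move at their own pace and stop on an object; FORCE is the grip in N (left out, the last holds). Time passes only in rows, so rows that do not move let the fingers close. It gives the time, the measured TCP pose, the force, the opening and the grip force at its end, in the units of the state.
- sense(): the state, without advancing time (a new reading comes with each control period).
- snapshot(name): name is "side" or "top"; returns the picture (384x512x3 uint8, red, green, blue); there is no depth.
- camera_params(name): a dict with "fx", "fy", "cx", "cy" (pixels), "k1" (the pictures are not rectified: a ray, as slopes to the right and down, at radius r is drawn at 1 + k1 r^2 times it, then the intrinsics apply), "world_to_cam" (4x4, takes a point from world to camera coordinates). Camera axes: x right, y down, z forward; pixel columns grow to the right and rows downward; lengths in m; the calibration is good to about 2 mm. A picture is of the moment at which its call begins. camera_params takes no time and is no camera call.
- sign_off(): hands the job in; it is judged then, once.
The state is a dict: "t": time; "q": joint angles; "qd": joint speeds; "tau": joint torques, N m; "tcp_pos": TCP position; "tool_rot": TCP orientation; "force": force on the tool from outside, world axes, zero at the start; "ft_torque": the same for the moment, N m; "finger_gap": opening from 0.0 (shut) to 1.0 (fully open); "gripper_force": force on a finger pad.
Only numpy, scipy, OpenCV 4.12 (cv2) and the standard library are available. Lean on these libraries where they do the work, as an engineer would, in place of code of your own. Each camera call takes 0.05 s, during which the arm holds its last target. There are 200 camera calls.

## Working session

There is one attempt and no reset: what is moved stays moved. The work goes in short steps, Python scripts to look and compute and a shell command to move; the robot and the scene stay as the last step left them, time stands still between calls to the robot, and variables do not carry over. Pictures are saved under pics/ and viewed, at most 10 in all, crops included, and the job is handed in when it is done.

```bash
mkdir -p pics; cat > h.py <<'E'
import numpy as np, cv2
from station import *
def ray(cam,uv,z):
    p=camera_params(cam); d=np.array([(uv[0]-p["cx"])/p["fx"],(uv[1]-p["cy"])/p["fy"]]); s=d.copy()
    for _ in range(20): s=d/(1+p["k1"]*(s@s))
    T=np.array(p["world_to_cam"]); R=T[:3,:3]; c=-R.T@T[:3,3]; w=R.T@np.array([*s,1])
    return c+w*(z-c[2])/w[2]
def proj(cam,P):
    p=camera_params(cam); T=np.array(p["world_to_cam"]); X=T[:3,:3]@np.array(P)+T[:3,3]; s=X[:2]/X[2]; s=s*(1+p["k1"]*(s@s))
    return np.array([p["cx"]+p["fx"]*s[0],p["cy"]+p["fy"]*s[1]])
def save(cam,name,crop=None,k=1):
    im=snapshot(cam)[:,:,::-1]
    if crop: a,b,c,d=crop; im=im[b:d,a:c]
    cv2.imwrite("pics/"+name,cv2.resize(im,None,fx=k,fy=k,interpolation=cv2.INTER_CUBIC))
E
python3 - <<'E'
from h import *
save("top","t0.png",k=1.5);save("side","s0.png",k=1.5)
for c in("top","side"):
    T=np.array(camera_params(c)["world_to_cam"]);print(c,-T[:3,:3].T@T[:3,3],T[:3,:3].round(2).tolist())
s=sense();print(s["t"],s["tool_rot"],s["finger_gap"])
E
```

```text
top [ 0.35628826 -0.01007522  1.8553923 ] [[-0.0, -1.0, -0.0], [-1.0, 0.0, -0.07], [0.07, 0.0, -1.0]]
side [-0.08486522 -1.0661403   1.10653568] [[0.89, -0.46, 0.02], [-0.29, -0.58, -0.77], [0.37, 0.67, -0.64]]
0.1 [ 1.37456529e-01  9.90507306e-01 -9.42246945e-04 -3.01879225e-04] 1.0005935867950482
```

View pics/t0.png

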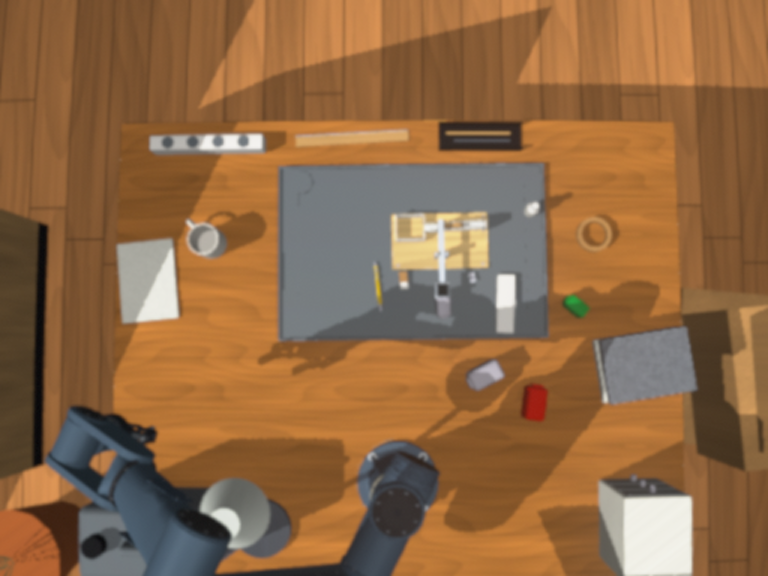

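View pics/s0.png

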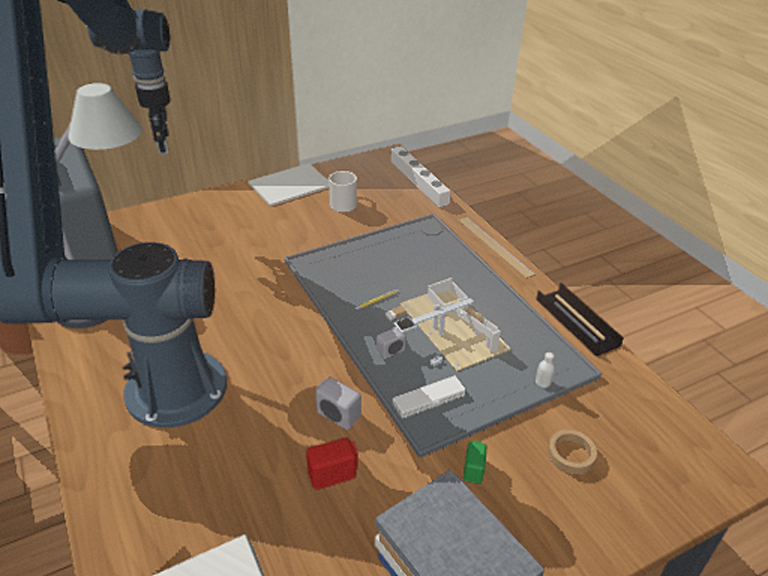

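In the top view (1.5× pixels) the pad is at about (443,290) and the beam runs up to the gate at about (435,228). The tray is on the left at (410,228). Tape candidates are the grey one on the lid (443,303), a lilac-grey one on the table (485,375), red (535,402) and green (576,306). Red and green are ruled out. The grey one on the lid is the smaller of its colour and stands under the pad. I'll confirm this in a crop.

```bash
python3 - <<'E'
from h import *
a=snapshot("top")[130:270,240:380,::-1]; b=snapshot("side")[180:300,200:350,::-1]
a=cv2.resize(a,(560,560),interpolation=cv2.INTER_CUBIC)
cv2.imwrite("pics/c_top.png",a)
cv2.imwrite("pics/c_side.png",cv2.resize(b,(750,600),interpolation=cv2.INTER_CUBIC))
# base corners guess, top px (base top ~z .016)
for uv in [(391,213),(488,213),(488,269),(391,269)]: print(ray("top",np.array(uv)/1.5,.016).round(3))
print("pad",ray("top",np.array((443,290))/1.5,.077).round(3))
E
```

```text
[0.693 0.014 0.016]
[ 0.693 -0.239  0.016]
[ 0.546 -0.238  0.016]
[0.546 0.014 0.016]
pad [ 0.487 -0.117  0.077]
```

View pics/c_top.png

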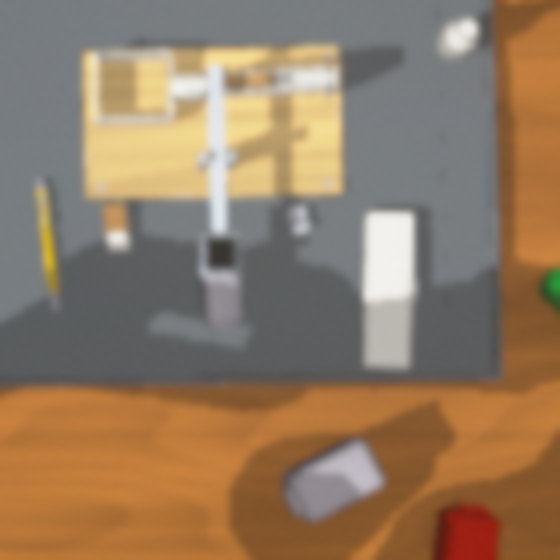

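View pics/c_side.png

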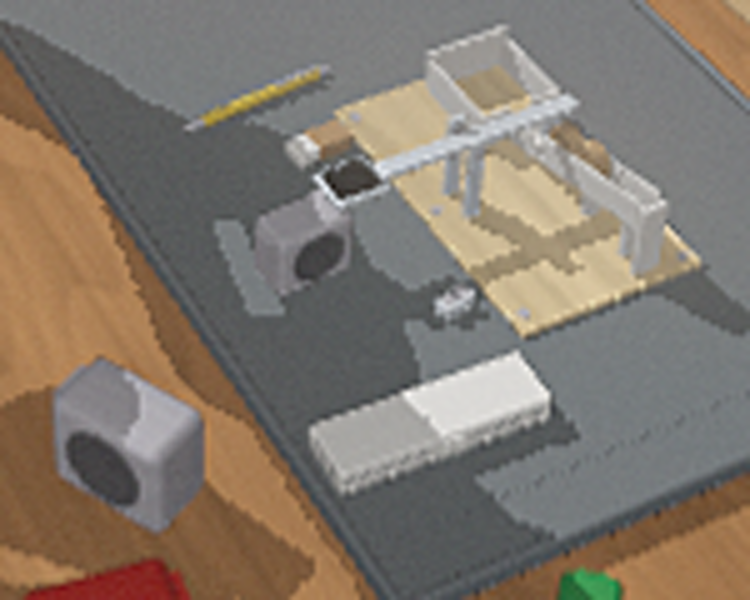

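The grey tape under the pad is confirmed as the target: crop (222,300), and its lilac-grey twin on the table is clearly larger. Dispenser origin is about (0.5775, -0.112) with yaw about +1°. The base measures 147×253 mm against the given 145×250. That puts the pad at about (0.487, -0.115) and the tape at about (0.45, -0.115).

I'll push toward -y with shut fingers.

```bash
python3 -m handwheel '[[[0,0,-8,0,0,0,0],[0,0,-8,0,0,0,0],[0,0,0,-0.056,0,0,0],[0,0,0,-0.056,0,0,0],[0,0,0,-0.056,0,0,0],[0,0,0,-0.056,0,0,0],[0,0,0,-0.056,0,0,0],[0,0,0,0,-0.05,0,0],[0,0,0,0,-0.05,0,0],[0,0,0,0,-0.05,0,0],[0,0,0,0,-0.05,0,0],[0,0,0,0,-0.05,0,0],[0,0,0,0,-0.05,0,0],[0,0,0,0,-0.05,0,0],[0,0,0,0,-0.05,0,0],[0,0,0,0,-0.05,0,0],[0,0,0,0,-0.05,0,0],[0,0,0,0,-0.05,0,0],[0,0,0,0,-0.05,0,0],[0,0,0,0,-0.05,0,0]]]'; python3 - <<'E'
from h import *
# tape outline check: crop px /4+offset ; top face z .064
for uv in [(205,277),(240,277),(240,326),(208,328)]: print(ray("top",(uv[0]/4+240,uv[1]/4+130),.064).round(3))
# side crop: tape top face near left corner, bottom corners (z .012)
for uv,z in [((255,242),.064),((348,212),.064),((278,292),.012),((350,262),.012)]: print(ray("side",(uv[0]/5+200,uv[1]/5+180),z).round(3))
E
```

```text
t: 2.7
tcp_pos: [0.4523, -0.0493, 0.2314]
tool_rot: [-0.002, 1.0, -0.0, 0.0]
force: [1.6, 0.5, -0.1]
finger_gap: 0.001
gripper_force: 0.0
[ 0.466 -0.102  0.064]
[ 0.465 -0.135  0.064]
[ 0.419 -0.135  0.064]
[ 0.417 -0.104  0.064]
[ 0.412 -0.13   0.064]
[ 0.48  -0.133  0.064]
[ 0.429 -0.132  0.012]
[ 0.486 -0.129  0.012]
```

```bash
python3 -m handwheel '[[[0,0,0,0.007,0,0.05,0],[0,0,0,0,0,0.05,0],[0,0,0,0,0,0.05,0],[0,0,0,0,0,0.035,0],[0,0,0,0,0,0.02,0],[0,0,0,0,0,0,0],[0,0,0,0,-0.01,0,0],[0,0,0,0,-0.01,0,0],[0,0,0,0,-0.005,0,0],[0,0,0,0,-0.005,0,0],[0,0,0,0,-0.005,0,0],[0,0,0,0,-0.005,0,0],[0,0,0,0,-0.005,0,0],[0,0,0,0,-0.005,0,0],[0,0,0,0,-0.005,0,0],[0,0,0,0,-0.005,0,0],[0,0,0,0,-0.005,0,0],[0,0,0,0,0,0,0]]]'
python3 - <<'E'
from h import *
save("side","s1.png",(180,160,360,295),4)
E
```

```text
t: 4.95
tcp_pos: [0.4458, -0.1134, 0.0262]
tool_rot: [-0.002, 1.0, -0.0, 0.0]
force: [-0.0, 1.4, 1.5]
finger_gap: -0.001
gripper_force: 1.2
```

View pics/s1.png

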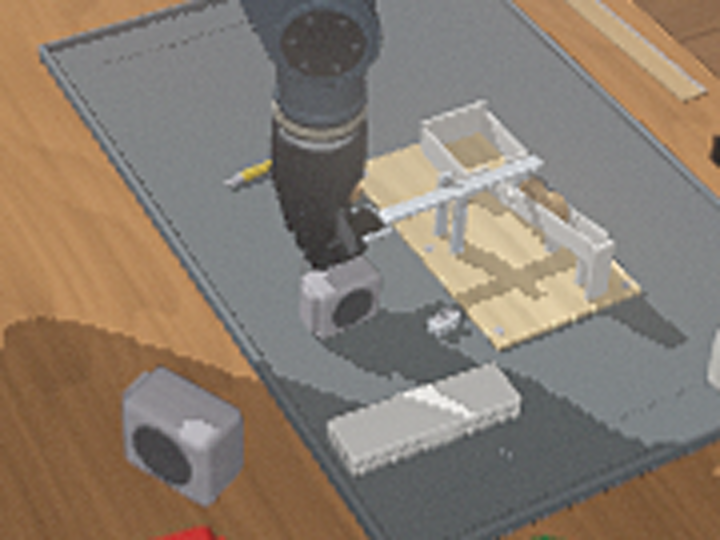

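The tape is upright and sliding; its face is at (350,305) in the crop, beyond the pad's side. I'll push 28 mm more, back off and rise.

```bash
python3 -m handwheel '[[[0,0,0,0,-0.005,0,0],[0,0,0,0,-0.005,0,0],[0,0,0,0,-0.005,0,0],[0,0,0,0,-0.005,0,0],[0,0,0,0,-0.005,0,0],[0,0,0,0,-0.003,0,0],[0,0,0,0,0,0,0],[0,0,0,0,0.01,0,0],[0,0,0,0,0.02,0,0],[0,0,0,0,0,0,0],[0,0,0,0,0,-0.04,0],[0,0,0,0,0,-0.05,0],[0,0,0,0,0,-0.02,0],[0,0,0,0,0,0,0]]]'
python3 - <<'E'
from h import *
save("side","s2.png",(180,160,360,295),4); save("top","t2.png",(270,160,340,215),8)
E
```

```text
t: 6.75
tcp_pos: [0.447, -0.1117, 0.1377]
tool_rot: [-0.002, 1.0, -0.001, 0.002]
force: [-0.0, -0.2, -0.0]
finger_gap: -0.004
gripper_force: 0.0
```

View pics/s2.png

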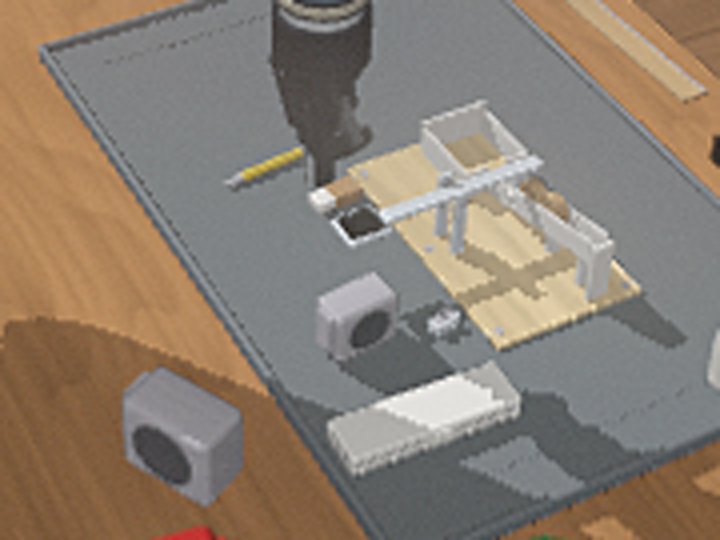

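The tape stands upright and clear at crop (355,315), and the pad at (362,224) has open lid below it. Next, the press.

```bash
python3 - <<'E'
from h import *
print("pad",ray("side",(180+362/4,160+224/4),.077).round(3))
E
python3 -m handwheel '[[[0,0,0,-0.018,-0.002,0,0],[0,0,0,-0.018,-0.002,0,0],[0,0,0,0,0,0.03,0],[0,0,0,0,0,0.02,0],[0,0,0,0,0,0.007,0],[0,0,0,0,0,0.006,0],[0,0,0,0,0,0.006,0],[0,0,0,0,0,0.006,0],[0,0,0,0,0,0.006,0],[0,0,0,0,0,0.004,0],[0,0,0,0,0,0,0],[0,0,0,0,0,0,0]]]'
```

```text
pad [ 0.49  -0.119  0.077]
t: 8.35
tcp_pos: [0.4826, -0.115, 0.0517]
tool_rot: [-0.002, 1.0, -0.0, 0.001]
force: [1.7, 2.3, 4.6]
finger_gap: 0.003
gripper_force: 2.1
```

```bash
python3 -m handwheel '[[[0,0,0,0,0,0.003,0],[0,0,0,0,0,0.003,0],[0,0,0,0,0,0.001,0],[0,0,0,0,0,0,0],[0,0,0,0,0,0,0],[0,0,0,0,0,0,0],[0,0,0,0,0,0,0],[0,0,0,0,0,0,0],[0,0,0,0,0,0,0],[0,0,0,0,0,0,0],[0,0,0,0,0,0,0],[0,0,0,0,0,0,0],[0,0,0,0,0,0,0],[0,0,0,0,0,0,0],[0,0,0,0,0,0,0],[0,0,0,0,0,0,0]]]'
python3 - <<'E'
from h import *
save("side","s3.png",(250,165,350,240),7)
E
```

```text
t: 10.35
tcp_pos: [0.483, -0.1155, 0.0449]
tool_rot: [-0.002, 1.0, -0.001, 0.002]
force: [0.1, 0.1, 5.3]
finger_gap: 0.001
gripper_force: 2.4
```

View pics/s3.png

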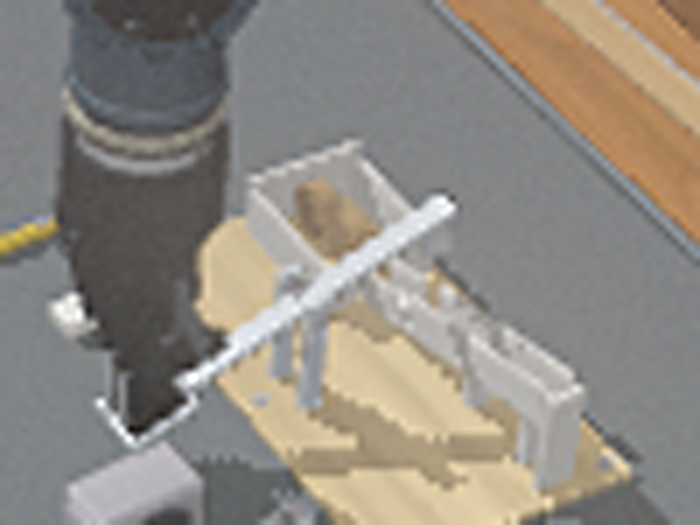

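The gate is lifted (453,205), the chute is empty and the counters are in the tray at about (335,215). I'll hold another second, then release.

```bash
python3 -m handwheel '[[[0,0,0,0,0,0,0],[0,0,0,0,0,0,0],[0,0,0,0,0,0,0],[0,0,0,0,0,0,0],[0,0,0,0,0,0,0],[0,0,0,0,0,0,0],[0,0,0,0,0,0,0],[0,0,0,0,0,-0.006,0],[0,0,0,0,0,-0.006,0],[0,0,0,0,0,-0.008,0],[0,0,0,0,0,-0.01,0],[0,0,0,0,0,-0.015,0],[0,0,0,0,0,-0.03,0],[0,0,0,0,0,-0.04,0],[0,0,0,0.04,0,-0.04,0],[0,0,0,0.04,0,0,0],[0,0,0,0,0,0,0],[0,0,0,0,0,0,0],[0,0,0,0,0,0,0],[0,0,0,0,0,0,0]]]'
python3 - <<'E'
from h import *
a=snapshot("side")[165:265,250:350,::-1]; b=snapshot("top")[135:225,255:345,::-1]
cv2.imwrite("pics/f.png",np.hstack([cv2.resize(i,(400,400),interpolation=cv2.INTER_CUBIC) for i in(a,b)]))
E
```

```text
t: 12.9
tcp_pos: [0.4024, -0.115, 0.1991]
tool_rot: [-0.002, 1.0, 0.0, 0.0]
force: [-0.8, 0.1, -0.1]
finger_gap: -0.001
gripper_force: 0.0
```

View pics/f.png

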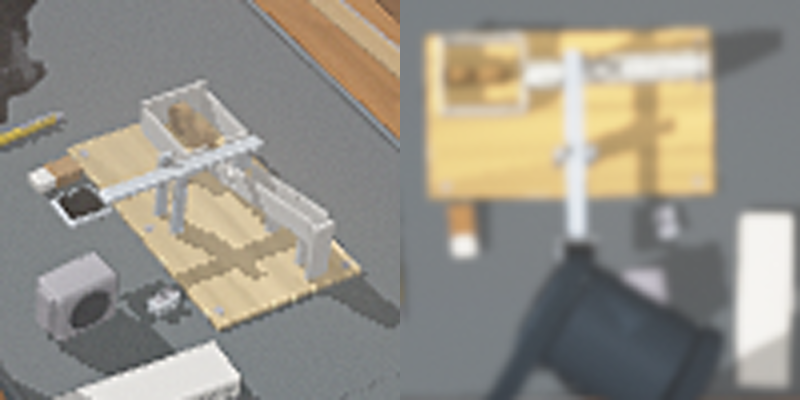

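Both counters are in the tray (right panel, 460–500,72) and the chute is empty. The rocker is level and the tape is upright.

```bash
python3 -c "
from station import *
print(sign_off())"
```

```text
the job is handed in; nothing more can be done
None
```

I pushed the steel tape clear and pressed the pad; both counters rolled into the tray, the pad came back up and the gate shut. I handed the job in at about 13 s; sign-off gave no verdict, but the last pictures showed everything in place.

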